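Seal the brine strainer's cover and open its inlet

TASK

The brine strainer has been cleaned; its cover is back on the gasket and the four wing screws are finger-tight, with about a quarter turn to go. Tighten them clockwise, evenly and in cross order (each screw followed by its diagonal opposite, then the other pair), in two rounds: first each one about halfway, then each one fully home. Then open the inlet valve by swinging its lever in line with the pipe, away from the pot; leave the things lying about undisturbed.

Things in the scene. Friction and masses are not known exactly. Their poses are not given: they have to be found in the camera images.
- strainer: Stainless brine strainer fixed to the bench: a pot 160 mm across with a flange, black gasket and square cover (180 x 180 mm, top 161 mm above the bench; low wire handle in its middle, up to 182 mm). Origin on the bench under the pot, z up. Its pipe (34 mm across, axis 92 mm up) runs along y: outlet at +y, inlet with ball valve at -y. Wing screws stand on the cover at x, y = +-65 mm.
- screw_a (a joint): Turn of wing screw a (corner -x, +y of the strainer's frame), rad; grows as it is tightened, clockwise seen from above. It starts finger-tight, between 0 and 0.3. Fully home is a hard stop at 1.75. It stays where it is left; turning it takes 0.15 to 0.35 N m, more as the gasket is squeezed. It hardly sinks.
- screw_b (a joint): Turn of wing screw b (corner +x, +y), rad; grows as it is tightened, clockwise seen from above. It starts finger-tight, between 0 and 0.3. Fully home is a hard stop at 1.75. It stays where it is left; turning it takes 0.15 to 0.35 N m, more as the gasket is squeezed. It hardly sinks.
- screw_c (a joint): Turn of wing screw c (corner +x, -y (diagonally opposite a)), rad; grows as it is tightened, clockwise seen from above. It starts finger-tight, between 0 and 0.3. Fully home is a hard stop at 1.75. It stays where it is left; turning it takes 0.15 to 0.35 N m, more as the gasket is squeezed. It hardly sinks.
- screw_d (a joint): Turn of wing screw d (corner -x, -y (diagonally opposite b)), rad; grows as it is tightened, clockwise seen from above. It starts finger-tight, between 0 and 0.3. Fully home is a hard stop at 1.75. It stays where it is left; turning it takes 0.15 to 0.35 N m, more as the gasket is squeezed. It hardly sinks.
- wing_a (a point): Grip point of wing screw a (corner -x, +y of the strainer's frame): on its upright axis, 34 mm above the cover. Plain steel wings, 9 mm thick, 60 mm from tip to tip along this point's own x axis (which turns with the screw), from 15 to 42 mm above the cover; below them a hub 24 mm across reaches 11 mm above the cover. z up.
- wing_b (a point): Grip point of wing screw b (corner +x, +y): on its upright axis, 34 mm above the cover. Plain steel wings, 9 mm thick, 60 mm from tip to tip along this point's own x axis (which turns with the screw), from 15 to 42 mm above the cover; below them a hub 24 mm across reaches 11 mm above the cover. z up.
- wing_c (a point): Grip point of wing screw c (corner +x, -y (diagonally opposite a)): on its upright axis, 34 mm above the cover. Plain steel wings, 9 mm thick, 60 mm from tip to tip along this point's own x axis (which turns with the screw), from 15 to 42 mm above the cover; below them a hub 24 mm across reaches 11 mm above the cover. z up.
- wing_d (a point): Grip point of wing screw d (corner -x, -y (diagonally opposite b)): on its upright axis, 34 mm above the cover. Plain steel wings, 9 mm thick, 60 mm from tip to tip along this point's own x axis (which turns with the screw), from 15 to 42 mm above the cover; below them a hub 24 mm across reaches 11 mm above the cover. z up.
- inlet_valve (a joint): Turn of the inlet valve's lever about its upright stem (x = 0, y = -180 mm in the strainer's frame), rad; grows counter-clockwise seen from above. Starts at 0 to 0.1: closed, across the pipe, pointing to the strainer's -x. 1.57 (hard stop): open, in line with the pipe, pointing to -y, away from the pot. Stays where it is left; needs about 3 N at the grip.
- lever_grip (a point): Point on the valve lever's black sleeve, 85 mm from the stem's axis, 150 mm above the bench. The sleeve is 20 mm wide, 12 mm thick and runs from 44 to 122 mm from the stem. The point's x axis points along the lever towards the stem, z up. Open, the sleeve lies 35 mm above the pipe; 70 mm are free beside it all the way.
- young_cheese: Bystander: small drum of cheese, 130 mm across, 55 mm high, loose on the bench; origin under its centre.
- cheese_iron: Bystander: steel cheese iron with a cross handle (110 mm), lying on the bench, 20 mm high; its blade runs 170 mm along its x from the origin in the handle.
- rind_brush: Bystander: wooden rind brush, 55 x 150 x 40 mm, bristles down; origin under its centre.
- spare_basket: Bystander: spare steel strainer basket, open at the top, 90 mm across, 85 mm high; origin under its centre.

How it is judged:
By the outcome, as a careful person would: the job done as asked, in the order asked, and still so for the second after the job is handed in, with the robot touching nothing.
It also fails if it takes over 72 s, if anything falls off the work surface, if the arm or the gripper's body presses on something with over 40 N, if the wrist force passes 120 N, or if a joint passes its speed limit or range.

ROBOT

A 6-joint arm with a two-finger parallel gripper is mounted at the origin on the work surface. World frame = base frame: x ahead of the robot, y to its left, z up, the work surface at z = 0. Lengths are in m, angles in degrees, forces in N, time in s.
With the tool pointing down it reaches from about 0.4 to 0.825 m from the base axis. Payload 7 kg.
Tool frame: the origin (TCP) lies midway between the tips of the shut fingers; the grasp point (between the pads) lies 19 mm behind it; z points along the fingers, y is the line along which they close (so a half turn about z gives the same grasp; the last joint's range is limited). The gripper opens to 88 mm and grips with 3 to 60 N. Pads are 19 mm wide; open, the fingers measure 130 mm over their backs; the gripper's body (78 mm by 193 mm) begins 47 mm behind the grasp point.
Start: joints at [85.835, 20.546, 0.682, 0, -70.136, -16.507], TCP at [0.238, 0.632, 0.227] pointing down, gripper open.
Joint ranges: [-176.03, 176.03], [-82.01, 121.73], [-58.28, 71.71], [-173.87, 95.51], [-174.79, -0.11], [-173.66, 173.66]. Speed limits (degrees/s): [136.94, 136.94, 172.46, 180, 180, 180].

INTERFACE

Orientations are given as a 3x3 rotation matrix whose columns are the frame's x, y, z axes.
In Python, from rig import robot gives the robot as it stands. Calls block until the motion is done:
- robot.goto(position, orientation): joint-space move of the TCP to a pose.
- robot.servo_line(position, ori=None, speed=0.15): straight line of the TCP; ori=None keeps the orientation; speed is the mean speed in m/s.
- robot.movej(angles): joint-space move.
- robot.move_gripper(opening): opening from 0.0 (shut) to 1.0 (fully open); the grip force is fixed at half the most; returns when the fingers have stopped.
- robot.dwell(seconds).
- robot.ik(position, orientation): joint angles nearest the present ones, or None.
- robot.grab_frame(name): name is "scene" or "top"; returns (picture, depth): 420x560x3 uint8, red, green, blue; 420x560 float32, m along the optical axis (not along the pixel's ray), 0 where there is no reading.
- robot.camera_info(name): a dict with "vfov" (degrees; the focal length in pixels is half the picture's height over the tangent of half this angle, whatever the lens; pixels are square), "cx", "cy" (the principal point, pixels), "k1" (the pictures are not rectified: a ray, as slopes to the right and down, at radius r is drawn at 1 + k1 r^2 times it, then the intrinsics apply), "view" (4x4, takes a point from world to camera coordinates). Camera axes: x right, y down, z forward; pixel columns grow to the right and rows downward; lengths in m; the calibration is good to about 2 mm. A picture is of the moment at which its call begins. camera_info takes no time and is no camera call.
A pose or a line that the arm cannot do raises robot.Unreachable and nothing moves.
- robot.job_done(): hands the job in; it is judged then, once.
Readings, each from a call of its own:
- robot.read_t(): time.
- robot.read_qpos(): joint angles.
- robot.read_qvel(): joint speeds.
- robot.read_effort(): joint torques, N m.
- robot.read_position(): TCP position.
- robot.read_tcp_rot(): TCP orientation.
- robot.read_force(): force on the tool from outside, world axes, zero at the start.
- robot.read_ft_torque(): the same for the moment, N m.
- robot.read_grip_width(): opening from 0.0 (shut) to 1.0 (fully open).
- robot.read_finger_force(): force on a finger pad.
Only numpy, scipy, OpenCV 4.12 (cv2) and the standard library are available. Lean on these libraries where they do the work, as an engineer would, in place of code of your own. Each camera call takes 0.05 s, during which the arm holds its last target. There are 200 camera calls.

## Working session

There is one attempt and no reset: what is moved stays moved. The work goes in short steps, each a Python script; the robot and the scene stay as the last script left them, time stands still between calls to the robot, and variables do not carry over. Pictures are saved under pics/ and viewed, at most 10 in all, crops included, and the job is handed in when it is done.

```bash
ls; mkdir -p pics; cat > h.py <<'E'
import numpy as np, cv2
from rig import robot
def K(n):
    c=robot.camera_info(n); f=210/np.tan(np.radians(c['vfov']/2)); return c,f
def cloud(n,depth):
    c,f=K(n); v,u=np.mgrid[0:420,0:560]
    Km=np.array([[f,0,c['cx']],[0,f,c['cy']],[0,0,1]])
    p=np.stack([u,v],-1).reshape(-1,1,2).astype(np.float64)
    s=cv2.undistortPoints(p,Km,np.array([c['k1'],0,0,0.])).reshape(420,560,2)
    P=np.dstack([s*depth[...,None],depth]); V=np.array(c['view']); 
    W=(P-V[:3,3])@V[:3,:3]
    W[depth==0]=np.nan
    return W
E
python3 - <<'E'
from h import *
for n in("scene","top"):
    im,d=robot.grab_frame(n); np.savez(f'{n}.npz',im=im,d=d)
    cv2.imwrite(f'pics/{n}.png',im[...,::-1]); c,f=K(n); print(n,c,f,(d==0).mean())
    V=np.array(c['view']);print(-V[:3,:3].T@V[:3,3])
E
```

```text
pics
scene {'vfov': 54.05974411547424, 'cx': 280.2877844607922, 'cy': 206.2444240031049, 'k1': -0.047150670771409664, 'view': array([[-0.84433861,  0.53569709,  0.01099684,  0.53715217],
       [ 0.4203736 ,  0.67501837, -0.60633014, -0.14624116],
       [-0.33223236, -0.50732517, -0.79513699,  1.58013311],
       [ 0.        ,  0.        ,  0.        ,  1.        ]])} 411.6175366254062 0.003822278911564626
[1.03998559 0.61260592 1.16184489]
top {'vfov': 45.979801105114205, 'cx': 281.77093470567553, 'cy': 207.6078537069169, 'k1': -0.1333694904620367, 'view': array([[ 0.02578255, -0.9996117 , -0.01056938, -0.05962904],
       [-0.98946566, -0.02401136, -0.14276263,  0.58269263],
       [ 0.14245341,  0.01413882, -0.98970052,  1.61210221],
       [ 0.        ,  0.        ,  0.        ,  1.        ]])} 494.9715565196181 0.003983843537414966
[ 0.34844229 -0.06840786  1.67805488]
```

View pics/scene.png

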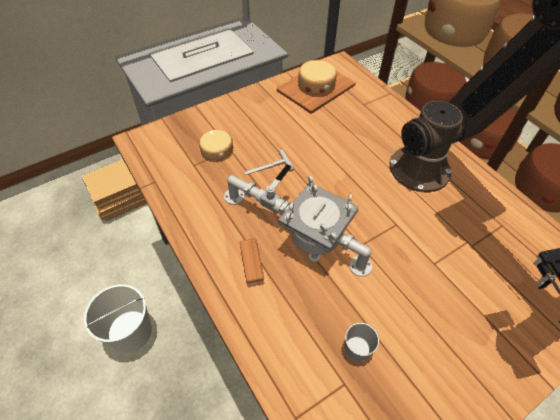

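View pics/top.png

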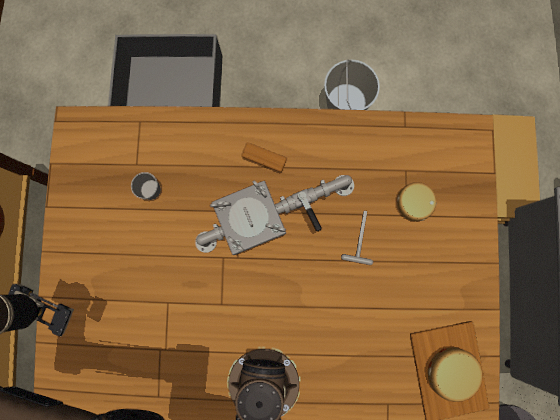

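The scene view shows the strainer in the middle at about (320,213), with the lever at (283,180). The top view has the cover at (249,218), wings at (223,196), (262,187), (279,233) and (236,246), and the lever sleeve at (312,217). Next I'll segment by height in the clouds.

```bash
cat > meas.py <<'E'
from h import *
def measure(fr):
    cl={n:cloud(n,fr[n][1]) for n in fr}
    W=cl['top']; 
    reg=lambda W:(np.hypot(W[...,0]-c0[0],W[...,1]-c0[1])<.16)
    c0=W[205:230,240:260].reshape(-1,3); c0=np.nanmedian(c0,0)
    m=reg(W)&(abs(W[...,2]-.161)<.008)
    P=W[m][:,:2].astype(np.float32); r=cv2.minAreaRect(P); print('cover rect',r,np.median(W[m][:,2]))
    return cl,r
if __name__=='__main__':
    fr={n:(lambda z:(z['im'],z['d']))(np.load(n+'.npz')) for n in('top','scene')}
    cl,r=measure(fr)
    c=np.array(r[0])
    # pipe dir: lever side is -y of strainer
    for n in cl:
        W=cl[n]; print(n)
        m=(np.hypot(W[...,0]-c[0],W[...,1]-c[1])<.125)&(W[...,2]>.178)&(W[...,2]<.212)
        k,lab,st,ce=cv2.connectedComponentsWithStats(m.astype(np.uint8))
        for i in range(1,k):
            if st[i,4]<4: continue
            p=W[lab==i]; q=p[:,:2]; mu=q.mean(0); ev,evec=np.linalg.eigh(np.cov(q.T)+1e-9*np.eye(2)); a=evec[:,1]
            print(i,st[i,4],ce[i].round(1),mu.round(4),p[:,2].min().round(3),p[:,2].max().round(3),'ang',np.degrees(np.arctan2(a[1],a[0])).round(1),'ext',np.ptp(q@a).round(3),np.ptp(q@evec[:,0]).round(3))
        im=fr[n][0].astype(int)
        b=(im.max(-1)<60)&(abs(W[...,2]-.153)<.015)&(np.hypot(W[...,0]-c[0],W[...,1]-c[1])<.35)
        k,lab,st,ce=cv2.connectedComponentsWithStats(b.astype(np.uint8))
        for i in range(1,k):
            if st[i,4]<15: continue
            p=W[lab==i]; rr=cv2.minAreaRect(p[:,:2].astype(np.float32)); print('black',st[i,4],ce[i].round(1),rr,np.median(p[:,2]))
E
python3 meas.py
python3 - <<'E'
import numpy as np,cv2
im=np.load('top.npz')['im'][165:265,185:330]
im2=np.load('scene.npz')['im'][165:265,260:375]
a=cv2.resize(im,None,fx=4,fy=4,interpolation=cv2.INTER_CUBIC); cv2.imwrite('pics/c1.png',a[...,::-1])
a=cv2.resize(im2,None,fx=5,fy=5,interpolation=cv2.INTER_CUBIC); cv2.imwrite('pics/c2.png',a[...,::-1])
E
```

```text
cover rect ((0.5354770421981812, 0.057681262493133545), (0.18078717589378357, 0.18045537173748016), 23.924015045166016) 0.16162516347173286
top
1 63 [258.8 187.9] [0.6208 0.0244] 0.178 0.206 ang -138.5 ext 0.061 0.009
2 68 [219.5 204.2] [0.5677 0.1423] 0.178 0.209 ang 97.9 ext 0.058 0.009
3 36 [247.3 216.2] [0.5346 0.0573] 0.178 0.19 ang -155.2 ext 0.058 0.008
4 64 [275.2 227.3] [ 0.5013 -0.0291] 0.178 0.208 ang 76.9 ext 0.062 0.01
6 60 [235.1 243.6] [0.449  0.0899] 0.178 0.211 ang 48.7 ext 0.06 0.009
black 146 [313.3 219.2] ((0.5337981581687927, -0.1457027941942215), (0.07262247055768967, 0.019477885216474533), 25.860946655273438) 0.15582377563696176
scene
1 76 [312.3 183.8] [ 0.5043 -0.0273] 0.178 0.206 ang 77.4 ext 0.064 0.011
2 58 [349.5 202.5] [0.4531 0.0932] 0.18 0.205 ang 49.6 ext 0.057 0.01
3 69 [289.6 211.7] [0.6234 0.0267] 0.178 0.207 ang -138.9 ext 0.055 0.009
4 37 [319.6 209.1] [0.5357 0.0575] 0.178 0.185 ang -156.3 ext 0.059 0.006
5 51 [323.9 228.4] [0.572  0.1271] 0.179 0.205 ang 101.0 ext 0.028 0.012
6 50 [332.5 236.3] [0.5677 0.1618] 0.178 0.204 ang 104.8 ext 0.028 0.011
black 74 [283.3 172. ] ((0.5353817939758301, -0.14330700039863586), (0.07200656086206436, 0.01678726077079773), 29.774463653564453) 0.15536896041199444
```

View pics/c1.png

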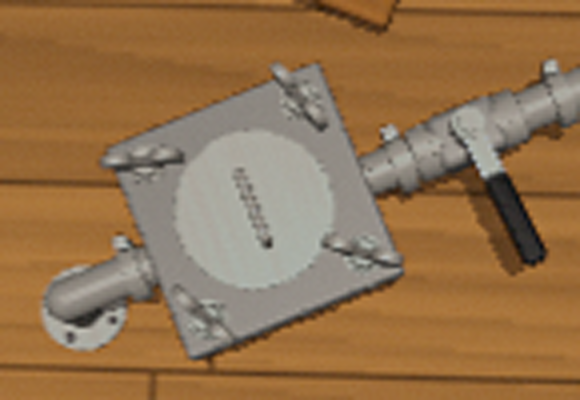

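View pics/c2.png

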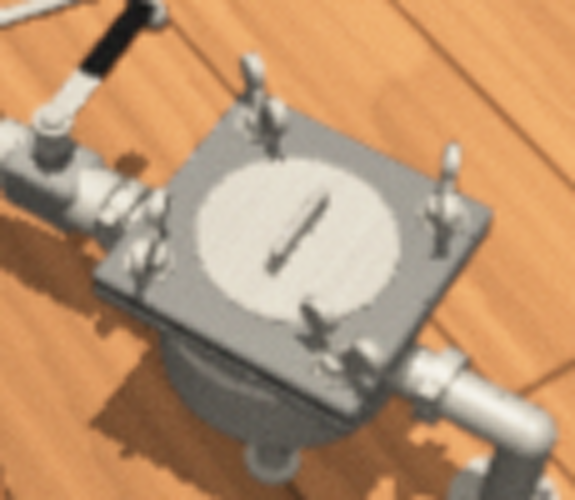

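Both views agree on these values:
- **Strainer:** centre (0.536, 0.058), yaw 24°.
- **Wing angles:** a 49°, b 97.5°, c 41°, d 77°.

I'll start with screw a and log torque and time.

```bash
cat > act.py <<'E'
from h import *
th=np.radians(24); R2=np.array([[np.cos(th),-np.sin(th)],[np.sin(th),np.cos(th)]]); C=np.array([.5362,.0577])
SC={k:C+R2@np.array(v)*.065 for k,v in dict(a=(-1,1),b=(1,1),c=(1,-1),d=(-1,-1)).items()}
ANG=dict(a=49.1,b=97.5,c=41.3,d=77.1)
ZG,ZT=.178,.235; OPEN=.55
def rot(p):
    p=np.radians(p); return np.array([[np.cos(p),np.sin(p),0],[np.sin(p),-np.cos(p),0],[0,0,-1.]])
def wrap(p): return (p+180)%360-180
def plan(xy,ang,turn):
    "start joints above, with room to turn j6 clockwise by turn; sign of j6 against world yaw"
    best=None
    for p in (ang,ang+180):
        q=robot.ik([*xy,ZT],rot(p)); 
        if q is None: continue
        q=np.array(q); q5=np.array(robot.ik([*xy,ZT],rot(p-5))); s=np.sign(wrap(q5[5]-q[5]))
        for k in(-360,0,360):
            a=q[5]+k; b=a+s*turn
            if max(abs(a),abs(b))<170:
                c=abs(a-robot.read_qpos()[5])
                if best is None or c<best[0]:
                    qq=q.copy(); qq[5]=a; best=(c,qq,s,p)
    return best[1:]
def screw(k,ang,turn,home=False):
    xy=SC[k]; t0=robot.read_t()
    q,s,p=plan(xy,ang,turn)
    robot.movej(list(q)); robot.servo_line([*xy,ZG],speed=.12); t1=robot.read_t()
    robot.move_gripper(0.0); w=robot.read_grip_width(); t2=robot.read_t()
    q0=np.array(robot.read_qpos()); z0=robot.read_ft_torque()[2]
    out=[]
    steps=[turn] if not home else [33]+list(range(37,int(turn)+1,4))
    for d in steps:
        qq=q0.copy(); qq[5]+=s*d; robot.movej(list(qq))
        tz=robot.read_ft_torque()[2]-z0; out.append((d,round(tz,2)))
        if home and abs(tz)>.75: break
    R=robot.read_tcp_rot(); F=np.linalg.norm(robot.read_force()); w2=robot.read_grip_width(); t3=robot.read_t()
    robot.move_gripper(OPEN); robot.servo_line([*xy,ZT],speed=.15); t4=robot.read_t()
    print(k,'w',round(w,3),round(w2,3),'T',out,'F',round(F,1),'turned',round(wrap(p-np.degrees(np.arctan2(R[1][0],R[0][0]))),1),'t',[round(x,2) for x in(t0,t1,t2,t3,t4)],flush=True)
    return out
E
python3 - <<'E'
from act import *
robot.move_gripper(OPEN); print(robot.read_t())
screw('a',ANG['a'],46)
E
```

```text
0.9417
a w 0.005 -0.001 T [(46, np.float64(0.15))] F 8.6 turned 46.0 t [0.94, 3.65, 4.59, 5.38, 6.87]
```

The grip width went to about 0, so the fingers probably missed the wing. I'll take a look.

```bash
python3 - <<'E'
from act import *
print(np.round(robot.read_position(),4),SC['a'],np.round(robot.read_qpos(),1),np.round(robot.read_tcp_rot(),3),robot.read_grip_width(),robot.read_force())
im,d=robot.grab_frame('scene'); np.savez('s2.npz',im=im,d=d)
a=cv2.resize(im[120:270,230:430],None,fx=4,fy=4,interpolation=cv2.INTER_CUBIC); cv2.imwrite('pics/c3.png',a[...,::-1])
E
```

```text
[0.4502 0.0907 0.2349] [0.45038166 0.09064257] [ 3.61e+01 -7.00e-01 -2.45e+01  1.00e-01 -6.61e+01 -1.23e+02] [[-0.999 -0.054  0.001]
 [-0.054  0.999 -0.   ]
 [-0.001 -0.    -1.   ]] 0.55416534764512 [-0.81033518 -0.15825706 -0.54768378]
```

View pics/c3.png

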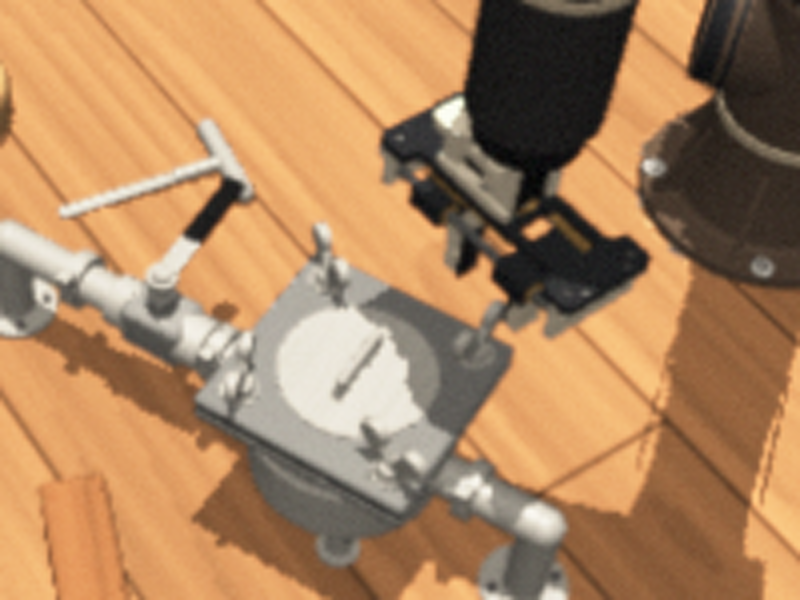

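```bash
python3 - <<'E'
from act import *
for n in ('scene.npz','s2.npz'):
    z=np.load(n); W=cloud('scene',z['d'])
    x,y=SC['a']; m=(np.hypot(W[...,0]-x,W[...,1]-y)<.045)&(W[...,2]>.17)&(W[...,2]<.212)
    p=W[m]; q=p[:,:2]; ev,e=np.linalg.eigh(np.cov(q.T)); a=e[:,1]; a=a*np.sign(a[0])
    print(n,len(p),q.mean(0),np.degrees(np.arctan2(a[1],a[0])),np.ptp(q@a),np.ptp(q@e[:,0]))
    # height profile along the wing
    o=np.argsort((q-[x,y])@a); print(np.c_[((q-[x,y])@a)[o],p[o][:,2],((q-[x,y])@e[:,0])[o]][::3].round(3).tolist())
E
```

```text
scene.npz 68 [0.45320085 0.09259656] 49.871519785273875 0.057288249459715834 0.015276807859326058
[[-0.027, 0.197, -0.003], [-0.02, 0.201, -0.004], [-0.017, 0.2, -0.0], [-0.014, 0.184, -0.004], [-0.012, 0.188, 0.005], [-0.011, 0.183, -0.004], [-0.011, 0.194, -0.002], [-0.01, 0.2, 0.003], [-0.009, 0.192, 0.001], [-0.008, 0.184, 0.002], [-0.006, 0.175, -0.005], [-0.004, 0.172, -0.008], [0.006, 0.17, -0.004], [0.007, 0.191, -0.004], [0.014, 0.202, 0.003], [0.015, 0.203, 0.0], [0.019, 0.198, -0.002], [0.021, 0.205, -0.003], [0.024, 0.199, -0.002], [0.026, 0.196, -0.001], [0.027, 0.184, 0.003], [0.028, 0.195, 0.002], [0.03, 0.192, -0.004]]
s2.npz 91 [0.45103024 0.09236941] 16.059444578992778 0.05922019844033838 0.014540843555511263
[[-0.03, 0.197, 0.002], [-0.025, 0.191, -0.003], [-0.023, 0.189, -0.004], [-0.021, 0.2, 0.003], [-0.018, 0.189, -0.004], [-0.017, 0.203, -0.002], [-0.016, 0.2, -0.003], [-0.014, 0.195, 0.005], [-0.012, 0.189, 0.003], [-0.01, 0.181, -0.004], [-0.01, 0.177, -0.005], [-0.009, 0.186, 0.004], [-0.008, 0.193, -0.003], [-0.007, 0.185, 0.002], [-0.005, 0.181, -0.004], [-0.004, 0.174, 0.001], [-0.001, 0.176, -0.004], [0.003, 0.172, -0.007], [0.008, 0.196, 0.005], [0.009, 0.175, -0.004], [0.013, 0.185, -0.005], [0.014, 0.176, -0.004], [0.016, 0.187, -0.003], [0.019, 0.179, -0.003], [0.02, 0.201, -0.004], [0.022, 0.2, -0.001], [0.025, 0.199, 0.004], [0.027, 0.2, -0.001], [0.027, 0.196, 0.005], [0.029, 0.195, -0.004], [0.029, 0.197, -0.0]]
```

The wing is a pair of ears with a notch at the axis. The shut fingers sat in the notch and turned it only 34°. I'll grip one ear off-axis instead, swing along the arc, and first top up a by 11° so that it is halfway.

```bash
cat > act2.py <<'E'
from act import *
ZT=.222; ZG=.180; OPEN=.4; RAD=.020
def pose(xy,p,z,e):
    u=np.array([np.cos(np.radians(p)),np.sin(np.radians(p))])*e*RAD
    return [xy[0]+u[0],xy[1]+u[1],z],rot(p)
def fmt(a): return [round(float(x),2) for x in a]
def screw(k,ang,turn,home=False):
    xy=SC[k]; t0=robot.read_t(); q6=robot.read_qpos()[5]; best=None
    for p in(ang,ang+180):
        u=np.array([np.cos(np.radians(p)),np.sin(np.radians(p))]); e=1 if u@(xy-C)>0 else -1
        qs=[robot.ik(*pose(xy,p-d,ZG,e)) for d in (0,turn/2,turn)]
        if any(q is None for q in qs): continue
        s=[q[5] for q in qs]
        if abs(s[2]-s[0])>turn+25: continue   # would wrap round
        c=abs(s[0]-q6)
        if best is None or c<best[0]: best=(c,p,e)
    _,p,e=best
    robot.goto(*pose(xy,p,ZT,e)); robot.servo_line(pose(xy,p,ZG,e)[0],speed=.12)
    robot.move_gripper(0.0); w=robot.read_grip_width(); t2=robot.read_t()
    f0=np.array(robot.read_force()); out=[]; last=0; w1=w
    for d in ([33,38,43,48,53,58,63] if home else [turn/2,turn]):
        P,R=pose(xy,p-d,ZG,e); robot.servo_line(P,R,speed=2*RAD*np.sin(np.radians((d-last)/2))/((d-last)/50)); last=d
        F=np.array(robot.read_force())-f0; r=np.array(P)[:2]-xy
        tz=r[0]*F[1]-r[1]*F[0]; w1=robot.read_grip_width(); out.append(fmt((d,tz,robot.read_ft_torque()[2],np.linalg.norm(F),w1)))
        if home and (abs(tz)>.62 or w1-w>.05): break
    t3=robot.read_t()
    robot.move_gripper(OPEN); robot.servo_line(pose(xy,p-last,ZT,e)[0],speed=.15)
    print(k,'w',round(w,3),out,'t',fmt((t0,t2,t3,robot.read_t())),flush=True)
E
python3 - <<'E'
from act2 import *
robot.move_gripper(OPEN)
screw('a',49.3-34,11)
screw('c',ANG['c'],46)
E
```

```text
a w 0.098 [[5.5, 0.0, -0.14, 0.82, 0.1], [11.0, 0.03, -0.18, 2.09, 0.1]] t [7.42, 8.78, 9.3, 10.42]
c w 0.095 [[23.0, -0.09, 0.34, 4.7, 0.1], [46.0, -0.13, 0.29, 8.14, 0.1]] t [10.42, 12.36, 13.57, 14.69]
```

Gripping the ear works (width 0.1, which is 9 mm). Next are b and d, then a picture check.

```bash
cat > check.py <<'E'
from act2 import *
def angs():
    for n in('top','scene'):
        im,d=robot.grab_frame(n); W=cloud(n,d)
        for k in 'abcd':
            x,y=SC[k]; m=(np.hypot(W[...,0]-x,W[...,1]-y)<.04)&(W[...,2]>.176)&(W[...,2]<.212)
            q=W[m][:,:2]
            if len(q)<20: continue
            ev,e=np.linalg.eigh(np.cov(q.T)); a=e[:,1]; g=np.degrees(np.arctan2(a[1],a[0]))
            print(n,k,len(q),'turned',round((ANG[k]-g+30)%180-30,1),'ext',np.ptp(q@a).round(3),np.ptp(q@e[:,0]).round(3))
        cv2.imwrite(f'pics/chk_{n}_{robot.read_t():.0f}.png',im[...,::-1])
E
python3 - <<'E'
from check import *
screw('b',ANG['b'],46); screw('d',ANG['d'],46)
angs()
E
```

```text
b w 0.102 [[23.0, -0.09, -0.13, 4.62, 0.1], [46.0, -0.2, 0.01, 10.41, 0.1]] t [14.69, 17.09, 18.31, 19.43]
d w 0.102 [[23.0, 0.12, -0.09, 6.87, 0.1], [46.0, 0.22, -0.11, 11.63, 0.1]] t [19.43, 21.37, 22.58, 23.7]
top b 48 turned 44.8 ext 0.054 0.009
top c 58 turned 44.8 ext 0.056 0.013
scene a 92 turned 46.2 ext 0.063 0.012
scene b 69 turned 46.3 ext 0.059 0.009
scene c 103 turned 43.9 ext 0.06 0.013
scene d 72 turned 46.5 ext 0.057 0.01
```

All four are about 45° in. In round two I start with a and look for the stop.

```bash
python3 - <<'E'
from check import *
screw('a',ANG['a']-45.5,63,True); screw('c',ANG['c']-45,63,True)
E
```

```text
a w 0.104 [[33.0, 0.05, 0.03, 3.49, 0.1], [38.0, 0.02, -0.09, 3.14, 0.1], [43.0, 0.01, -0.11, 2.78, 0.1], [48.0, 0.1, 0.59, 7.3, 0.1], [53.0, 0.2, 0.65, 13.85, 0.12], [58.0, 0.27, 0.6, 19.46, 0.13], [63.0, 0.39, 0.68, 28.02, 0.14]] t [23.8, 26.86, 29.17, 30.24]
c w 0.107 [[33.0, -0.01, 0.35, 2.8, 0.1], [38.0, -0.03, 0.32, 4.31, 0.11], [43.0, -0.04, 0.37, 3.96, 0.1], [48.0, 0.0, 0.34, 4.68, 0.1], [53.0, -0.02, 0.35, 5.19, 0.11], [58.0, 0.08, 0.52, 7.41, 0.11], [63.0, 0.19, 0.56, 11.71, 0.13]] t [30.24, 32.49, 34.8, 35.88]
```

Both hit the stop: the torque jumps and the pads are forced open. Next are b and d.

```bash
python3 - <<'E'
from check import *
screw('b',ANG['b']-45.5,63,True); screw('d',ANG['d']-46,63,True)
angs()
xy=C+R2@np.array([0,-.18]); print('stem',xy)
for a in (27.5,72,118):
    u=-np.array([np.cos(np.radians(a)),np.sin(np.radians(a))])
    P=xy+.085*u; print(a,P,[None if (q:=robot.ik([*P,.165],rot(b))) is None else np.round(q,0) for b in(a,a+180)])
E
```

```text
b w 0.103 [[33.0, -0.11, 0.36, 6.72, 0.1], [38.0, -0.13, 0.4, 8.21, 0.1], [43.0, -0.13, 0.4, 8.48, 0.1], [48.0, -0.14, 0.35, 9.67, 0.1], [53.0, -0.11, 0.43, 8.8, 0.1], [58.0, -0.08, 0.55, 7.61, 0.1], [63.0, 0.04, 0.67, 5.92, 0.12]] t [35.88, 38.15, 40.46, 41.55]
d w 0.101 [[33.0, 0.11, -0.05, 7.5, 0.1], [38.0, 0.12, -0.09, 8.34, 0.1], [43.0, 0.12, -0.18, 9.65, 0.1], [48.0, 0.14, -0.14, 10.28, 0.1], [53.0, 0.25, 0.57, 16.27, 0.1], [58.0, 0.38, 0.63, 24.1, 0.12], [63.0, 0.48, 0.8, 32.61, 0.12]] t [41.55, 43.52, 45.83, 46.92]
top b 53 turned 99.3 ext 0.045 0.016
top c 48 turned 99.6 ext 0.058 0.011
scene a 115 turned 90.9 ext 0.061 0.013
scene b 107 turned 100.0 ext 0.06 0.012
scene c 111 turned 95.0 ext 0.06 0.014
scene d 54 turned 98.7 ext 0.048 0.011
stem [ 0.6094126  -0.10673818]
27.5 [ 0.53401667 -0.14598681] [array([  5.,  12., -20.,   0., -58., 113.]), array([  5.,  12., -20.,   0., -58., -67.])]
72 [ 0.58314615 -0.18757799] [array([  0.,  17., -12.,   0., -60., 162.]), array([  0.,  17., -12.,   0., -60., -18.])]
118 [ 0.64931768 -0.18178873] [array([   1.,   23.,   -4.,    0.,  -63., -153.]), array([  1.,  23.,  -4.,   0., -63.,  27.])]
```

All four are home, at 91–100° of turn against a possible 83–100°. Next is the lever, with a check.

```bash
python3 - <<'E'
from act2 import *
st=C+R2@np.array([0,-.18]); r=.098; Z=.138
def lp(a,z): 
    t=np.radians(a); return [st[0]-r*np.cos(t),st[1]-r*np.sin(t),z],rot(a+180)
a0=27.5
robot.goto(*lp(a0,.225)); robot.move_gripper(.65); robot.servo_line(lp(a0,Z)[0],speed=.12)
robot.move_gripper(0.); print('w',robot.read_grip_width(),robot.read_t()); f0=np.array(robot.read_force())
for a in [40,55,70,85,100,108,111,113,115,117,119]:
    d=a-a0; P,R=lp(a,Z); s=np.linalg.norm(np.array(P)-robot.read_position())
    robot.servo_line(P,R,speed=min(.08,s/max(d/40,.1)) if a<105 else .05)
    a0=a; F=np.array(robot.read_force())-f0; t=np.radians(a); ft=F[0]*np.sin(t)-F[1]*np.cos(t)
    print(a,fmt(F),'tang',round(ft,1))
    if a>108 and abs(ft)>18: break
print(robot.read_t())
robot.move_gripper(.65); robot.servo_line(lp(a0,.23)[0],speed=.15); print(robot.read_t())
im,d=robot.grab_frame('scene'); W=cloud('scene',d)
b=(im.max(-1)<60)&(abs(W[...,2]-.153)<.012)&(np.hypot(W[...,0]-st[0],W[...,1]-st[1])<.14)
print(b.sum(),cv2.minAreaRect(W[b][:,:2].astype(np.float32)),np.median(W[b],0))
cv2.imwrite('pics/lever.png',cv2.resize(im[100:290,180:430],None,fx=3,fy=3)[...,::-1])
E
```

```text
w 0.22450443058393427 50.4167
40 [0.96, -1.81, 1.57] tang 2.0
55 [-1.59, -4.2, 1.58] tang 1.1
70 [-2.64, -4.86, 0.99] tang -0.8
85 [-1.4, -5.32, 2.17] tang -0.9
100 [-2.09, -5.76, 1.99] tang -3.1
108 [-2.95, -4.78, 1.98] tang -4.3
111 [-2.99, -4.69, 2.07] tang -4.5
113 [-3.37, -4.56, 0.8] tang -4.9
115 [-9.61, -7.13, 5.03] tang -11.7
117 [-18.98, -10.03, 10.01] tang -21.5
54.3833
55.9667
85 ((0.642517626285553, -0.18160629272460938), (0.018401112407445908, 0.06985116004943848), 23.46346092224121) [ 0.64295496 -0.18071148  0.15511603]
```

View pics/lever.png

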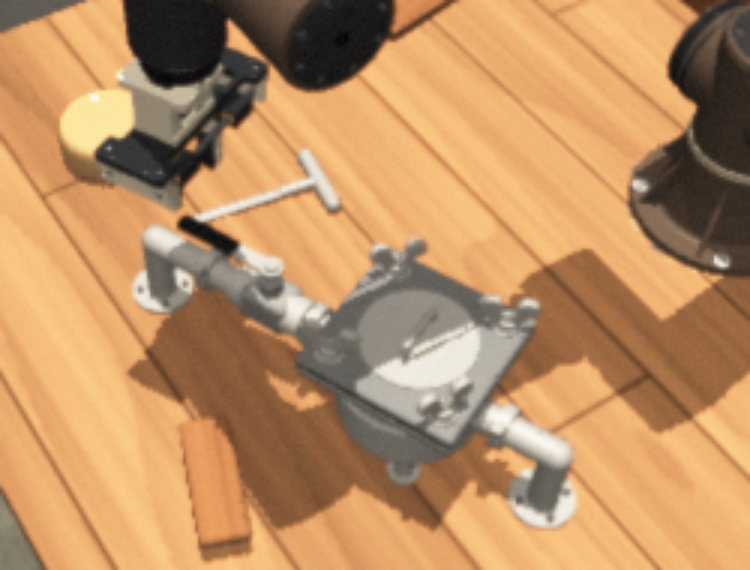

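The lever lies along the pipe (sleeve at about (207,235)), pointing away from the pot, and I felt its stop at about 115°. The gripper is clear and the iron, cheese and brush are where they were.

```bash
python3 -c "
from rig import robot
print(robot.job_done())"
```

```text
the job is handed in; nothing more can be done
None
```

The job is handed in: I tightened the screws in the order a, c, b, d over two rounds to their stops and opened the inlet valve to its stop, but the first grip on a slipped at 34°, so I turned it again to about 45° before moving on to c.

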